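# Open the guard, lift out the ball dish and turn it to the index pin

### The job

Take the guard of the inspection stand by its bar handle and swing it slowly up and over until it rests on its stop, and leave it there. Then take the dish by its bar, lift it straight up about 7 cm off its seat, and only then turn it a quarter turn clockwise (seen from above), so that its pouring lip comes from the guard-handle side round to point straight out over the index pin of the stand. Keep the dish level and the loose steel ball inside the engraved ring all the time, leave the things around the stand alone, and finish while still holding the dish there in the air over the stand, level and still.

Things in the scene. Friction and masses are not known exactly. Their poses are not given: they have to be found in the camera images.
- stand: grey inspection stand, fixed; base 170 x 205 x 12 mm. Origin: on the seat's axis at bench height. Its -x is the front (to the robot, up to 0.3 rad askew); hinge on its +y side, guard handle on its -y side. 3 mm seat ring in the middle. Posts at x +-72: y -64 (86 mm tall) and y +105 (98 mm tall, with dark stop rods leaning out to y 136, z 135)
- index_pin (a point): top of the thin steel index pin at the middle of the front edge of the stand's base: 79 mm in front of the seat's axis, 24 mm above the bench
- guard (a joint): angle (rad) of the guard, a clear panel 132 x 175 x 7 mm edged in aluminium: 0 = shut (level, 90 mm above the bench, over the dish), 2.1 = on its stop, leaning back beyond upright. Starts at 0 to 0.25. Stiff hinge: it stays at any angle it is left at; moving it takes about 2 to 4 N at the handle
- guard_handle (a point): centre of the guard's handle, a dark round bar 10 mm thick, 110 mm long, parallel to the hinge, 211 mm from the hinge axis and 36 mm beyond the panel's free edge, on two thin stays 102 mm apart. Shut, it is 90 mm above the bench; grip it across from above
- guard_hinge (a point): middle of the guard's hinge axis, 90 mm above the bench, 105 mm to the +y side of the seat's axis; the axis runs along the stand's x. The handle swings from the -y side up and over to the +y side
- dish: loose round aluminium dish, 110 mm across, 64 mm tall with its bar, about 0.25 kg. Origin: centre of its underside (seated: 12 mm above the bench). Floor an 8 degree cone, lowest at the middle, 6 mm above the underside, with an engraved ring 40 mm across; rim 18 mm up. Its -x points along the pouring lip (71 mm out): at first to the stand's -y within 0.2 rad, at the end along the stand's -x
- dish_bar (a point): centre of the dish's fixed bar, above its middle, 55 mm above its underside; same axes as the dish. The bar runs along the dish's y (across the lip's direction), 10 mm thick (along x), 18 mm tall, clear over 95 mm between its end posts
- ball_center (a point): centre of the loose steel ball, 20 mm in diameter, 33 g, lying at the middle of the dish under the bar (its top 26 mm above the dish's underside)
- bush: bystander: turned steel bush, 40 mm across, 32 mm tall; origin at the centre of its underside
- spool: bystander: spool of solder, 64 mm across, 38 mm tall; origin at the centre of its underside
- caliper: bystander: digital caliper lying flat, 215 mm long; origin at the centre of its underside
Mind the look-alikes: they are no part of the job. Of the things shaped like the dish, the aluminium one is meant.

How it is judged:
On the way, in this order (a step that is already met when the one before it is completed fails the run):
1. the guard rests on its stop (value of joint guard above 2.02 rad), for 0.2 s.
2. the dish is lifted clear of its seat, not yet turned (lip still to the side) (z of dish in the frame of stand above 0.042 m and contact force between dish and stand below 0.2 N and angle between the x axis of dish and the x axis of stand, either way round above 1 rad), for 0.1 s.
At the end, for the whole second after the job is handed in: guard over 2.02 rad; dish held by the fingers alone, 38 to 238 mm above its seat, within 70 mm of the seat's axis, still (0.03 m/s, 0.15 rad/s), level to 0.1 rad, lip along the stand's front over the pin to 0.15 rad; ball in the dish within 15 mm of its middle (value of joint guard above 2.02 rad and z of dish in the frame of stand between 0.05 and 0.25 m and horizontal distance between dish and stand below 0.07 m and angle between the x axis of dish and the x axis of stand, either way round below 0.15 rad and x of index_pin in the frame of dish below 0 m and angle between dish's own z axis and vertical below 0.1 rad and horizontal distance between ball_center and dish below 0.015 m and z of ball_center in the frame of dish between 0.01 and 0.03 m and linear speed of dish below 0.03 m/s and angular speed of dish below 0.15 rad/s and contact force between the fingers and dish above 1 N and contact force between dish and stand below 0.2 N); the arm keeps its last pose, push and grip.
It fails at once if the ball's centre leaves the engraved ring (more than 20 mm from the middle of the dish) (horizontal distance between ball_center and dish above 0.02 m).
It fails at once if the dish is tipped by more than 0.17 rad (angle between dish's own z axis and vertical above 0.17 rad).
It fails at once if the guard is swung or dropped onto its stop fast (over 1.5 rad/s either way) (velocity of joint guard above 1.5 rad/s or velocity of joint guard below -1.5 rad/s).
It fails at once if a bystander is moved by more than 30 mm (distance of any of bush, spool, caliper from where it was at the start of the episode above 0.03 m).
It also fails if it takes over 59 s, if anything falls off the work surface, if the arm or the gripper's body presses on something with over 40 N, if the wrist force passes 120 N, or if a joint passes its speed limit or range.

### The arm

A 7-joint arm with a two-finger parallel gripper is mounted at the origin on a cart in front of the work surface, level with it; the furniture and walls round the work are solid. World frame = base frame: x ahead of the robot, y to its left, z up, the work surface at z = 0. Lengths are in m, angles in rad, forces in N, time in s.
With the tool pointing down it reaches from about 0.4 to 0.85 m from the base axis. Payload 10.4 kg.
Tool frame: the origin (TCP) lies at the very end of the fingers, on their centre line; the grasp point (between the pads) lies 19 mm behind it; z points along the fingers, y is the direction in which the jaws open and shut (so a half turn about z gives the same grasp; the last joint's range is limited). The gripper opens to 87 mm and grips with 3 to 60 N. Pads are 19 mm wide; open, the fingers measure 117 mm over their backs; the gripper's body (75 mm by 190 mm) begins 51 mm behind the grasp point.
Start: joints at [1.228, 0.332, -0.065, 1.46, 0.022, 1.35, -0.088], TCP at [0.197, -0.593, 0.223] pointing down, gripper open.
Joint ranges: [-2.6, 2.6], [-0.5, 2.12], [-1.47, 1.34], [0.16, 2.42], [-1.27, 4.41], [0.06, 2.06], [-2.6, 2.6]. Speed limits (rad/s): [2.22, 2.22, 2.79, 2.79, 3.14, 3.14, 3.14].

### API

Orientations are given as a unit quaternion [x, y, z, w].
In Python, from bench import read_state, imaging, r gives the robot as it stands. The module is installed in compiled form; this text tells all that it offers.
- The arm moves only by the tool move_arm, never from a script. Its argument "series" is a list of rows, each a list of 4 numbers: the shift along the tool's x, y, z in m, then the turn about the tool's z in rad. In form: [[x, y, z, roll], ...]. A call has 1 to 20 rows; each row is the pose to reach, as a shift and turn from the pose commanded when the call began, along the tool's axes at that moment; what a row does not reach only later rows make up. A row lasts 1/10 s, in which the tool goes at most 50 mm and 8.59 degrees, less where a joint would pass 70% of its speed; a pose out of reach is approached as far as the arm can. A call with a gripper value outside its range is refused whole. "claw" is the gripper's target within -1 to 1 (fully open at 1, half-way at 0, shut at -1), set as the call begins (left out, the last holds). The fingers move at their own pace and stop on an object; "newtons" is the grip in N (left out, the last holds). Time passes only in rows, so rows that repeat a pose let the fingers close. It gives the time, the measured TCP pose, the force and the opening at its end, in the units of the state.
- read_state(): the state, without advancing time (a new reading comes with each control period).
- imaging.camera(name): name is "scene" or "top"; returns (picture, depth): 480x640x3 uint8, red, green, blue; 480x640 float32, m along the optical axis (not along the pixel's ray), 0 where there is no reading.
- imaging.get_calibration(name): a dict with "camera_matrix" (3x3 intrinsics, pixels), "k1" (the pictures are not rectified: a ray, as slopes to the right and down, at radius r is drawn at 1 + k1 r^2 times it, then the intrinsics apply), "R" (3x3) and "t" (3): a world point X has camera coordinates R X + t. Camera axes: x right, y down, z forward; pixel columns grow to the right and rows downward; lengths in m; the calibration is good to about 2 mm. A picture is of the moment at which its call begins. get_calibration takes no time and is no camera call.
- r.close_job(): hands the job in, once; it reports no verdict.
The state is a dict: "time": time; "joint_positions": joint angles; "joint_vel": joint speeds; "joint_torque": joint torques, N m; "ee_pos": TCP position; "eef_rot": TCP orientation; "ft_force": force on the tool from outside, world axes, zero at the start; "torque": the same for the moment, N m; "width": finger opening in m.
Only numpy, scipy, OpenCV 4.12 (cv2) and the standard library are available. Lean on these libraries where they do the work, as an engineer would, in place of code of your own. Each camera call takes 0.05 s, during which the arm holds its last target.

## Working session

There is one attempt and no reset: what is moved stays moved. The work goes in short steps, Python scripts to look and compute and a tool call to move; the robot and the scene stay as the last step left them, time stands still between calls to the robot, and variables do not carry over. Pictures are saved under pics/ and viewed, and the job is handed in when it is done.

Besides the shell and the picture viewer there is one more tool, called after "Request:" by a JSON object that holds its "api" and its "payload", one argument or row to a line. move_arm: Moves the arm, as the interface text tells. Its arguments: {"type":"object","properties":{"series":{"type":"array","items":{"type":"array","items":{"type":"number"}}},"claw":{"type":"number"},"newtons":{"type":"number"}},"required":["series"]}

```bash
mkdir -p pics; python3 - <<'E'
from bench import read_state, imaging, r
import cv2, numpy as np
for n in ["scene","top"]:
    p,d=imaging.camera(n); cv2.imwrite(f"pics/{n}0.png",p[:,:,::-1]); np.savez(f"{n}0.npz",p=p,d=d)
    print(imaging.get_calibration(n))
print(read_state())
E
```

```text
{'camera_matrix': array([[511.50780164,   0.        , 321.67230155],
       [  0.        , 511.50780164, 233.37680098],
       [  0.        ,   0.        ,   1.        ]]), 'k1': 0.0441444551657691, 'R': array([[-0.46563684, -0.88489906,  0.01166123],
       [-0.37683263,  0.18633355, -0.90734612],
       [ 0.80073685, -0.42688811, -0.42022261]]), 't': array([0.22295477, 0.29332927, 0.93848427])}
{'camera_matrix': array([[546.49051833,   0.        , 320.56173052],
       [  0.        , 546.49051833, 233.42285276],
       [  0.        ,   0.        ,   1.        ]]), 'k1': -0.012141268924084285, 'R': array([[-2.09186900e-04, -9.99999767e-01,  6.49600893e-04],
       [-9.86711254e-01,  1.00857660e-04, -1.62483508e-01],
       [ 1.62483405e-01, -6.74957933e-04, -9.86711046e-01]]), 't': array([-0.02920946,  0.53173398,  1.68320319])}
{'time': 0.1, 'joint_positions': array([ 1.22836937,  0.33282569, -0.06472519,  1.46086468,  0.02159388,
        1.34991351, -0.08850844]), 'joint_vel': array([-0.00131043, -0.0018526 ,  0.00154421, -0.0022157 , -0.00089311,
       -0.00123041, -0.00100867]), 'joint_torque': array([ 8.98135113e-04, -6.24546504e+01,  2.43934774e-02, -3.90718603e+01,
       -6.14159019e-02,  3.65299650e-02,  5.85322255e-05]), 'ee_pos': array([ 0.1964015 , -0.59296313,  0.22181943]), 'eef_rot': array([ 9.87238191e-01,  1.59249244e-01, -1.27351754e-04, -6.45525299e-04]), 'ft_force': array([-0.37599792, -0.27572142,  0.40107006]), 'torque': array([-0.03458532,  0.02685733,  0.01271656]), 'width': 0.08711723038432657}
```

View pics/scene0.png

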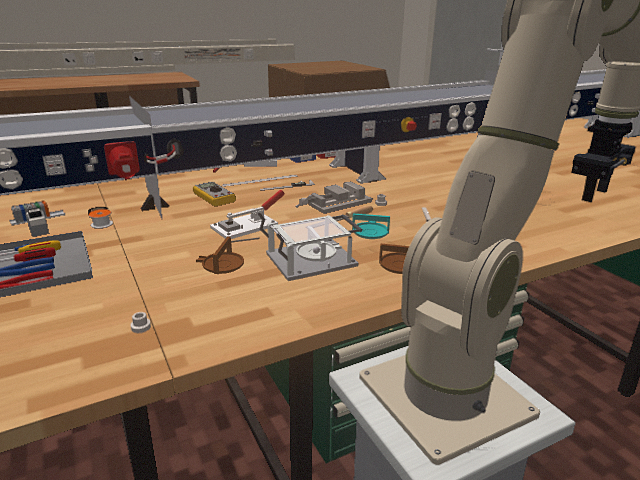

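View pics/top0.png

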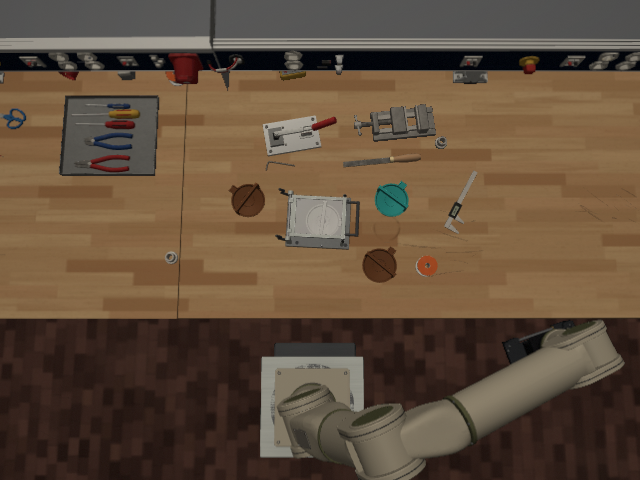

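```bash
python3 - <<'E'
import cv2, numpy as np
p=np.load("top0.npz")["p"][:,:,::-1]
cv2.imwrite("pics/topc.png",cv2.resize(p[175:285,265:415],None,fx=5.3,fy=5.3,interpolation=cv2.INTER_CUBIC))
p=np.load("scene0.npz")["p"][:,:,::-1]
cv2.imwrite("pics/scenec.png",cv2.resize(p[195:290,255:375],None,fx=6,fy=6,interpolation=cv2.INTER_CUBIC))
E
```

```text
(no output)
```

View pics/topc.png

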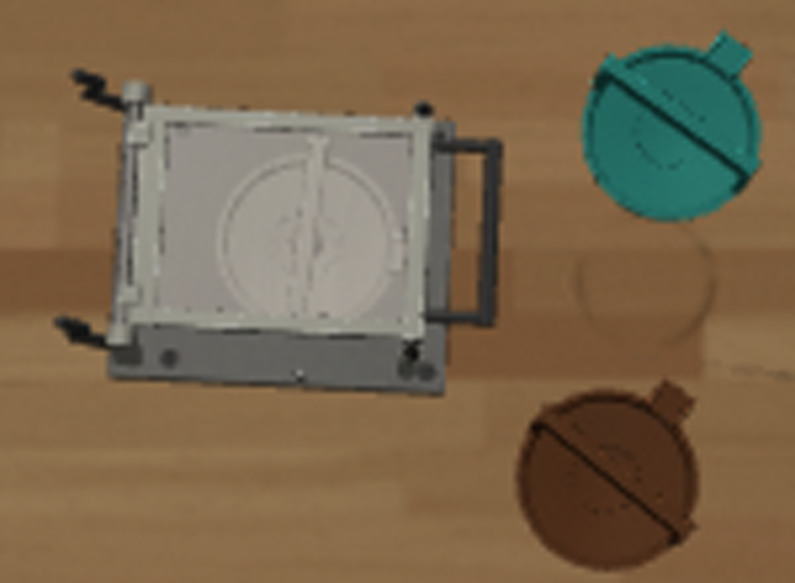

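View pics/scenec.png

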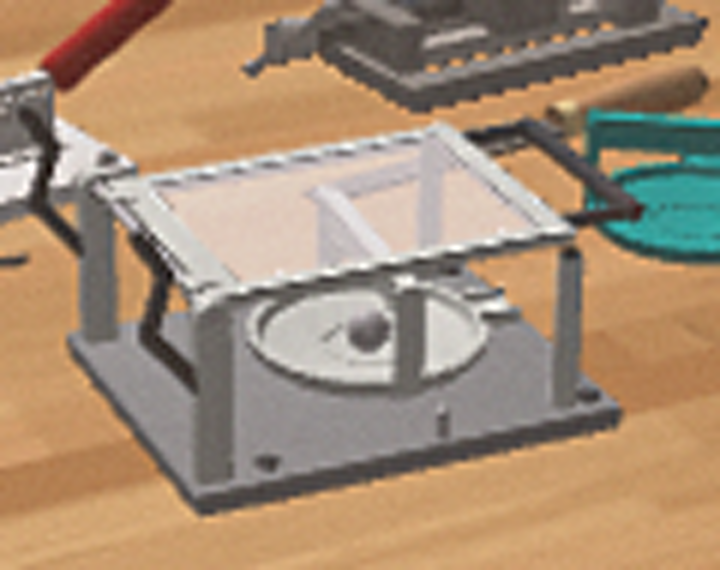

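```bash
cat > h.py <<'E'
import numpy as np, cv2
from bench import read_state, imaging, r
C={n:imaging.get_calibration(n) for n in("scene","top")}
def ray(n,u,v):
    c=C[n];K=c["camera_matrix"]; dist=np.array([c["k1"],0,0,0,0.])
    s=cv2.undistortPoints(np.array([[[u,v]]],float),K,dist)[0,0]
    o=-c["R"].T@c["t"]; return o, c["R"].T@np.array([s[0],s[1],1])
def onz(n,u,v,z):
    o,d=ray(n,u,v); return o+d*(z-o[2])/d[2]
def depthpt(n,u,v,d):
    o,w=ray(n,u,v); return o+w*d
def proj(n,X):
    c=C[n]; q,_=cv2.projectPoints(np.array(X,float).reshape(-1,3),cv2.Rodrigues(c["R"])[0],c["t"],c["camera_matrix"],np.array([c["k1"],0,0,0,0.])); return q[:,0]
E
python3 - <<'E'
from h import *
f=np.load("top0.npz");d=f["d"];p=f["p"]
def T(a,b): return 265+(a+.5)/5.3-.5,175+(b+.5)/5.3-.5
np.set_printoptions(precision=4,suppress=True)
for nm,a,z in [("FL",(108,372),.012),("FR",(444,388),.012),("RR",(455,122),.012),("pin",(300,374),.024),("hA",(137,92),.09),("hB",(118,335),.09)]:
    print(nm,onz("top",*T(*a),z))
for a in [(493,145),(490,235),(487,322),(494,180),(489,290)]:
    u,v=T(*a);u0,v0=int(round(u)),int(round(v))
    print("handle",[(depthpt("top",uu,v0,d[v0,uu])).round(3).tolist() for uu in (u0-1,u0,u0+1)])
s=np.load("scene0.npz")
for a in [(530,125),(635,212),(582,168)]:
    u,v=255+a[0]/6,195+a[1]/6;u0,v0=int(round(u)),int(round(v))
    print("hs",[(depthpt("scene",u0,vv,s["d"][vv,u0])).round(3).tolist() for vv in (v0-1,v0,v0+1)])
E
```

```text
FL [0.5    0.0848 0.012 ]
FR [ 0.4902 -0.1184  0.012 ]
RR [ 0.655  -0.1266  0.012 ]
pin [ 0.4971 -0.0313  0.024 ]
hA [0.6549 0.0645 0.09  ]
hB [0.5105 0.0742 0.09  ]
handle [[0.621, -0.142, 0.097], [0.621, -0.145, 0.098], [0.621, -0.148, 0.098]]
handle [[0.569, -0.139, 0.089], [0.567, -0.141, 0.1], [0.569, -0.145, 0.092]]
handle [[0.518, -0.135, 0.094], [0.518, -0.138, 0.098], [0.519, -0.141, 0.094]]
handle [[0.599, -0.141, 0.099], [0.598, -0.144, 0.103], [0.62, -0.155, -0.0]]
handle [[0.537, -0.138, 0.093], [0.538, -0.141, 0.092], [0.537, -0.144, 0.096]]
hs [[0.619, -0.141, 0.095], [0.612, -0.137, 0.095], [0.611, -0.136, 0.093]]
hs [[0.519, -0.139, 0.092], [0.514, -0.137, 0.092], [0.516, -0.138, 0.088]]
hs [[0.565, -0.138, 0.095], [0.561, -0.136, 0.094], [0.556, -0.133, 0.093]]
```

Candidates in the top view: aluminium dish under the clear guard (323,220); look-alikes are brown (248,200), brown (379,265) and teal (392,199). I choose the aluminium one at (323,220). The crops show it under the panel with the ball, with its lip towards the handle side. The guard handle is the dark bar at (357,218), and the index pin is at (321.6,245.4).

Stand yaw comes out at −0.048 rad, seat at (0.576,−0.035), handle at (0.570,−0.141,0.09).

I move above the handle, flipped half a turn to keep last-joint room for the later turn.

Request:
{"api": "move_arm", "payload": {
  "series": [
    [0.02, -0.012, 0, -0.14],
    [0.045, -0.028, 0, -0.28],
    [0.07, -0.044, 0, -0.42],
    [0.1, -0.062, 0, -0.56],
    [0.13, -0.081, 0, -0.7],
    [0.16, -0.1, 0, -0.84],
    [0.19, -0.119, 0, -0.98],
    [0.22, -0.138, 0, -1.12],
    [0.25, -0.157, 0, -1.26],
    [0.28, -0.175, 0, -1.4],
    [0.31, -0.194, 0, -1.54],
    [0.34, -0.213, 0, -1.68],
    [0.37, -0.232, 0, -1.82],
    [0.4, -0.25, 0, -1.96],
    [0.43, -0.269, 0, -2.1],
    [0.455, -0.285, 0, -2.24],
    [0.475, -0.298, 0, -2.38],
    [0.49, -0.307, 0, -2.52],
    [0.497, -0.311, 0, -2.66],
    [0.497, -0.311, 0, -2.774]
  ],
  "claw": -0.35,
  "newtons": 20
}}

```text
time: 2.1
ee_pos: [0.571, -0.1401, 0.2221]
eef_rot: [0.02, 1.0, 0.001, -0.0]
ft_force: [0.3, -0.3, -0.3]
width: 0.0284
```

```bash
cat >> h.py <<'E'
from scipy.spatial.transform import Rotation as Rot
def tool():
    s=read_state(); M=Rot.from_quat(s["eef_rot"]).as_matrix(); return s,M
E
python3 - <<'E'
from h import *
np.set_printoptions(precision=4,suppress=True)
s,M=tool(); print(s,M)
print(M.T@(np.array([.570,-.141,.072])-s["ee_pos"]), "yaw", np.arctan2(-M[0,1]*-1,0) )
E
```

```text
{'time': 2.1, 'joint_positions': array([ 0.7489,  0.3351, -0.7274,  1.5329,  0.2245,  1.36  ,  1.533 ]), 'joint_vel': array([ 0.1475,  0.0298, -0.1515,  0.0037,  0.0651,  0.0156,  1.0769]), 'joint_torque': array([ -1.9567, -53.5647,  -7.8491, -38.3136,  -0.0306,   0.0177,
        -2.157 ]), 'ee_pos': array([ 0.571 , -0.1401,  0.2221]), 'eef_rot': array([ 0.0199,  0.9998,  0.0005, -0.0002]), 'ft_force': array([ 0.345 , -0.2508, -0.2522]), 'torque': array([ 0.0996, -0.1755, -0.0434]), 'width': 0.02838935111901473} [[-0.9992  0.0398 -0.0005]
 [ 0.0398  0.9992  0.0011]
 [ 0.0005  0.001  -1.    ]]
[ 0.0009 -0.0011  0.1501] yaw 1.5707963267948966
```

Request:
{"api": "move_arm", "payload": {
  "series": [
    [0, 0, 0.01, 0],
    [0, 0, 0.03, 0],
    [0, 0, 0.055, 0],
    [0, 0, 0.08, 0],
    [0, 0, 0.1, 0],
    [0, 0, 0.12, 0],
    [0, 0, 0.135, 0],
    [0, 0, 0.145, 0],
    [0, 0, 0.151, 0],
    [0, 0, 0.151, 0]
  ]
}}

```text
time: 3.1
ee_pos: [0.5703, -0.1418, 0.0711]
eef_rot: [0.024, 1.0, 0.0, -0.0]
ft_force: [0.2, 0.2, -0.5]
width: 0.0284
```

Request:
{"api": "move_arm", "payload": {
  "series": [
    [0, 0, 0, 0],
    [0, 0, 0, 0],
    [0, 0, 0, 0],
    [0, 0, 0, 0],
    [0, 0, 0, 0]
  ],
  "claw": -1,
  "newtons": 20
}}

```text
time: 3.6
ee_pos: [0.5712, -0.1391, 0.0721]
eef_rot: [0.023, 1.0, 0.001, 0.001]
ft_force: [0.4, 7.7, 0.7]
width: 0.0095
```

```bash
python3 - <<'E'
from h import *
np.set_printoptions(precision=4,suppress=True)
s,M=tool(); print(s["ee_pos"],s["ft_force"],s["width"],M)
for n in ["scene","top"]:
    p,d=imaging.camera(n); np.savez(f"{n}1.npz",p=p,d=d)
    q=p[150:300,230:400] if n=="scene" else p[170:290,260:420]
    cv2.imwrite(f"pics/{n}1.png",cv2.resize(q[:,:,::-1],None,fx=4,fy=4,interpolation=cv2.INTER_CUBIC))
E
```

```text
[ 0.5712 -0.1391  0.0721] [0.4133 7.6526 0.6683] 0.009498811423826454 [[-0.999   0.0456  0.0011]
 [ 0.0456  0.999   0.0026]
 [-0.001   0.0026 -1.    ]]
```

View pics/scene1.png

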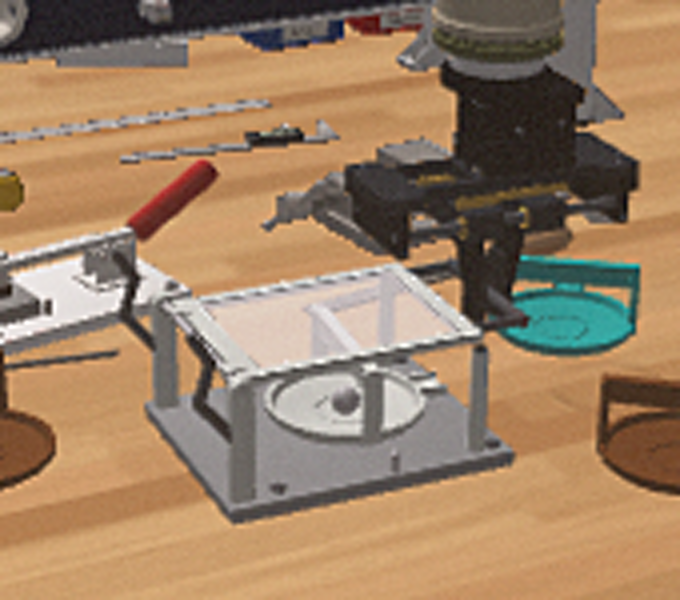

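The guard is gripped (opening 9.5 mm, bar at crop (505,305)). I swing it up along the arc, first 0.7 rad.

Request:
{"api": "move_arm", "payload": {
  "series": [
    [0, 0.0015, -0.0074, 0],
    [0, 0.003, -0.0148, 0],
    [0, 0.0037, -0.0221, 0],
    [0, 0.0046, -0.0294, 0],
    [0, 0.0057, -0.0367, 0],
    [0, 0.0071, -0.044, 0],
    [0, 0.0088, -0.0512, 0],
    [0, 0.0107, -0.0583, 0],
    [0, 0.0129, -0.0654, 0],
    [0, 0.0153, -0.0723, 0],
    [0, 0.0179, -0.0792, 0],
    [0, 0.0208, -0.086, 0],
    [0, 0.024, -0.0927, 0],
    [0, 0.0273, -0.0993, 0],
    [0, 0.0309, -0.1058, 0],
    [0, 0.0347, -0.1121, 0],
    [0, 0.0388, -0.1183, 0],
    [0, 0.043, -0.1243, 0],
    [0, 0.0475, -0.1302, 0],
    [0, 0.0521, -0.1359, 0]
  ]
}}

```text
time: 5.7
ee_pos: [0.5735, -0.0911, 0.2084]
eef_rot: [0.025, 1.0, -0.001, 0.001]
ft_force: [5.7, -2.5, -3.1]
width: 0.0091
```

```bash
python3 - <<'E'
from h import *
np.set_printoptions(precision=4,suppress=True)
s,M=tool(); print(s["ee_pos"],s["ft_force"],s["width"],M, s["joint_positions"])
for n in ["scene"]:
    p,d=imaging.camera(n); np.savez(f"{n}1.npz",p=p,d=d)
    q=p[120:290,230:400] if n=="scene" else p[170:290,260:420]
    cv2.imwrite(f"pics/{n}2.png",cv2.resize(q[:,:,::-1],None,fx=3.5,fy=3.5,interpolation=cv2.INTER_CUBIC))
E
```

```text
[ 0.5735 -0.0911  0.2084] [ 5.6797 -2.5066 -3.0816] 0.00913894093329454 [[-0.9988  0.0493  0.0016]
 [ 0.0492  0.9988 -0.0019]
 [-0.0017 -0.0018 -1.    ]] [ 0.6875  0.329  -0.747   1.5731  0.2302  1.3277  1.4334]
```

View pics/scene2.png

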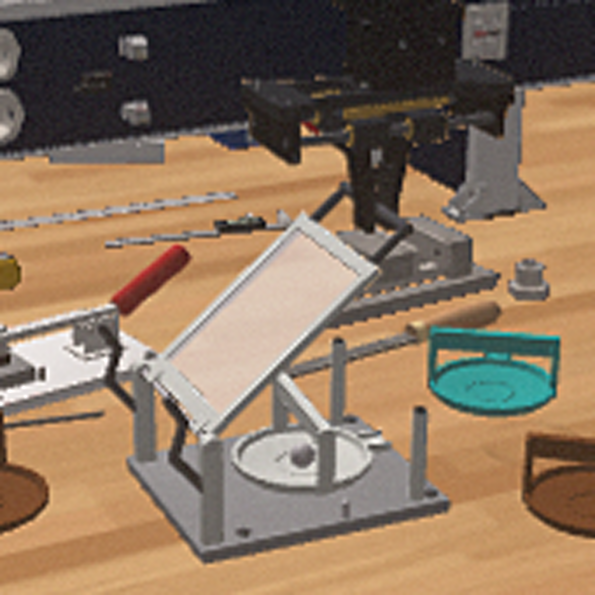

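```bash
python3 -c "
import numpy as np
for a,b in((.7,1.4),(1.4,2.1)):
  print([[0,round(.211*(np.cos(a)-np.cos(f)),4),round(-.211*(np.sin(f)-np.sin(a)),4),0] for f in np.linspace(a,b,21)[1:]])"
```

```text
[[0, np.float64(0.0049), np.float64(-0.0056), 0], [0, np.float64(0.0099), np.float64(-0.011), 0], [0, np.float64(0.0151), np.float64(-0.0162), 0], [0, np.float64(0.0205), np.float64(-0.0212), 0], [0, np.float64(0.0261), np.float64(-0.026), 0], [0, np.float64(0.0319), np.float64(-0.0307), 0], [0, np.float64(0.0378), np.float64(-0.0351), 0], [0, np.float64(0.0438), np.float64(-0.0393), 0], [0, np.float64(0.0501), np.float64(-0.0433), 0], [0, np.float64(0.0564), np.float64(-0.0471), 0], [0, np.float64(0.0629), np.float64(-0.0507), 0], [0, np.float64(0.0695), np.float64(-0.054), 0], [0, np.float64(0.0762), np.float64(-0.0571), 0], [0, np.float64(0.083), np.float64(-0.06), 0], [0, np.float64(0.0899), np.float64(-0.0626), 0], [0, np.float64(0.0969), np.float64(-0.065), 0], [0, np.float64(0.1039), np.float64(-0.0671), 0], [0, np.float64(0.1111), np.float64(-0.069), 0], [0, np.float64(0.1183), np.float64(-0.0706), 0], [0, np.float64(0.1255), np.float64(-0.072), 0]]
[[0, np.float64(0.0073), np.float64(-0.0011), 0], [0, np.float64(0.0146), np.float64(-0.002), 0], [0, np.float64(0.022), np.float64(-0.0026), 0], [0, np.float64(0.0294), np.float64(-0.003), 0], [0, np.float64(0.0368), np.float64(-0.0031), 0], [0, np.float64(0.0441), np.float64(-0.0029), 0], [0, np.float64(0.0515), np.float64(-0.0025), 0], [0, np.float64(0.0589), np.float64(-0.0018), 0], [0, np.float64(0.0662), np.float64(-0.0009), 0], [0, np.float64(0.0735), np.float64(0.0003), 0], [0, np.float64(0.0807), np.float64(0.0018), 0], [0, np.float64(0.0879), np.float64(0.0034), 0], [0, np.float64(0.095), np.float64(0.0054), 0], [0, np.float64(0.1021), np.float64(0.0076), 0], [0, np.float64(0.109), np.float64(0.01), 0], [0, np.float64(0.1159), np.float64(0.0127), 0], [0, np.float64(0.1227), np.float64(0.0156), 0], [0, np.float64(0.1294), np.float64(0.0188), 0], [0, np.float64(0.1359), np.float64(0.0222), 0], [0, np.float64(0.1424), np.float64(0.0258), 0]]
```

Request:
{"api": "move_arm", "payload": {
  "series": [
    [-0.001, 0.0049, -0.0056, 0],
    [-0.0015, 0.0099, -0.011, 0],
    [-0.0015, 0.0151, -0.0162, 0],
    [-0.0015, 0.0205, -0.0212, 0],
    [-0.0015, 0.0261, -0.026, 0],
    [-0.0015, 0.0319, -0.0307, 0],
    [-0.0015, 0.0378, -0.0351, 0],
    [-0.0015, 0.0438, -0.0393, 0],
    [-0.0015, 0.0501, -0.0433, 0],
    [-0.0015, 0.0564, -0.0471, 0],
    [-0.0015, 0.0629, -0.0507, 0],
    [-0.0015, 0.0695, -0.054, 0],
    [-0.0015, 0.0762, -0.0571, 0],
    [-0.0015, 0.083, -0.06, 0],
    [-0.0015, 0.0899, -0.0626, 0],
    [-0.0015, 0.0969, -0.065, 0],
    [-0.0015, 0.1039, -0.0671, 0],
    [-0.0015, 0.1111, -0.069, 0],
    [-0.0015, 0.1183, -0.0706, 0],
    [-0.0015, 0.1255, -0.072, 0]
  ]
}}

```text
time: 7.75
ee_pos: [0.5803, 0.0344, 0.2808]
eef_rot: [0.025, 1.0, -0.001, 0.0]
ft_force: [-1.8, -3.9, 7.8]
width: 0.0092
```

```bash
python3 - <<'E'
from h import *
np.set_printoptions(precision=4,suppress=True)
s,M=tool(); print(s["ee_pos"],s["ft_force"],s["width"],M, s["joint_positions"])
E
```

```text
[0.5803 0.0344 0.2808] [-1.7896 -3.8715  7.8201] 0.009232464586014165 [[-0.9988  0.0495  0.0003]
 [ 0.0495  0.9988 -0.0022]
 [-0.0004 -0.0022 -1.    ]] [ 0.5117  0.3074 -0.8113  1.4559  0.2246  1.4733  1.2234]
```

Request:
{"api": "move_arm", "payload": {
  "series": [
    [0, 0.0073, -0.0021, 0],
    [0, 0.0146, -0.004, 0],
    [0, 0.022, -0.0046, 0],
    [0, 0.0294, -0.005, 0],
    [0, 0.0368, -0.0051, 0],
    [0, 0.0441, -0.0049, 0],
    [0, 0.0515, -0.0045, 0],
    [0, 0.0589, -0.0038, 0],
    [0, 0.0662, -0.0029, 0],
    [0, 0.0735, -0.0017, 0],
    [0, 0.0807, -0.0002, 0],
    [0, 0.0879, 0.0014, 0],
    [0, 0.095, 0.0034, 0],
    [0, 0.1021, 0.0056, 0],
    [0, 0.109, 0.008, 0],
    [0, 0.1159, 0.0107, 0],
    [0, 0.1227, 0.0136, 0],
    [0, 0.1294, 0.0168, 0],
    [0, 0.1359, 0.0202, 0],
    [0, 0.1424, 0.0238, 0]
  ]
}}

```text
time: 9.75
ee_pos: [0.5875, 0.1782, 0.2553]
eef_rot: [0.024, 1.0, -0.0, 0.0]
ft_force: [4.5, -1.1, 2.8]
width: 0.0093
```

```bash
python3 - <<'E'
from h import *
np.set_printoptions(precision=4,suppress=True)
s,M=tool(); print(s["ee_pos"],s["ft_force"],s["width"],M, s["joint_positions"])
h=s["ee_pos"]-.019*M[:,2]*1; y=(h[:2]-[.5815,.0705])@[.048,.9988]; print(y,h[2]-.09,np.arctan2(h[2]-.09,-y),np.hypot(y,h[2]-.09))
for n in ["scene"]:
    p,d=imaging.camera(n); np.savez(f"{n}1.npz",p=p,d=d)
    q=p[100:290,200:400]
    cv2.imwrite(f"pics/{n}3.png",cv2.resize(q[:,:,::-1],None,fx=3,fy=3,interpolation=cv2.INTER_CUBIC))
E
```

```text
[0.5875 0.1782 0.2553] [ 4.4676 -1.0715  2.8049] 0.009265785832477207 [[-0.9988  0.048   0.0002]
 [ 0.048   0.9988 -0.0001]
 [-0.0002 -0.0001 -1.    ]] [ 0.2602  0.4098 -0.8429  1.4082  0.3042  1.4573  0.9477]
0.1078270454902944 0.18433624309199173 2.1000743660752548 0.21355683612667586
```

View pics/scene3.png

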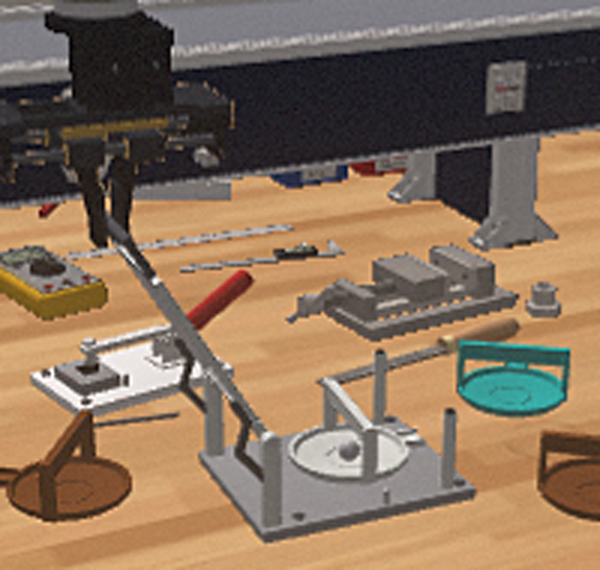

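Guard is near 2.1 rad, with the panel leaning against the stop rods at crop (205,400)–(245,440). I press a little further to feel the stop.

Request:
{"api": "move_arm", "payload": {
  "series": [
    [0, 0.0015, 0.001, 0],
    [0, 0.003, 0.002, 0],
    [0, 0.0045, 0.0028, 0],
    [0, 0.006, 0.0036, 0],
    [0, 0.006, 0.0036, 0],
    [0, 0.006, 0.0036, 0]
  ]
}}

```text
time: 10.4
ee_pos: [0.5881, 0.1785, 0.2543]
eef_rot: [0.027, 1.0, -0.004, 0.0]
ft_force: [-7.8, -22.9, 26.1]
width: 0.0091
```

The stop holds (TCP moved 0.3 mm, force about 35 N). I relax the push, open, and rise.

Request:
{"api": "move_arm", "payload": {
  "series": [
    [0, -0.003, -0.002, 0],
    [0, -0.006, -0.0036, 0],
    [0, -0.006, -0.0036, 0]
  ]
}}

```text
time: 10.7
ee_pos: [0.5878, 0.1772, 0.2554]
eef_rot: [0.024, 1.0, -0.0, 0.0]
ft_force: [6.8, -1.8, -0.1]
width: 0.0087
```

Request:
{"api": "move_arm", "payload": {
  "series": [
    [0, 0, 0, 0],
    [0, 0, 0, 0],
    [0, 0, 0, 0],
    [0, 0, -0.01, 0],
    [0, 0, -0.03, 0],
    [0, 0, -0.05, 0],
    [0, 0, -0.07, 0],
    [0, 0, -0.085, 0],
    [0, 0, -0.085, 0]
  ],
  "claw": -0.3
}}

```text
time: 11.6
ee_pos: [0.5877, 0.1786, 0.3433]
eef_rot: [0.024, 1.0, 0.001, 0.002]
ft_force: [0.5, 1.3, -0.3]
width: 0.0305
```

Request:
{"api": "move_arm", "payload": {
  "series": [
    [0, -0.02, 0, 0],
    [0, -0.05, 0, 0],
    [0, -0.09, 0, 0],
    [0, -0.13, 0, 0],
    [0, -0.17, 0, 0],
    [0, -0.21, 0, 0],
    [0, -0.25, 0, 0],
    [0, -0.29, 0, 0],
    [0, -0.32, 0, 0],
    [0, -0.34, 0, 0],
    [0, -0.34, 0, 0]
  ]
}}

```text
time: 12.7
ee_pos: [0.5703, -0.1655, 0.3395]
eef_rot: [0.026, 1.0, -0.0, -0.001]
ft_force: [-0.4, 0.8, -0.3]
width: 0.0302
```

```bash
python3 - <<'E'
from h import *
np.set_printoptions(precision=4,suppress=True)
s,M=tool(); print(s["ee_pos"],s["ft_force"],s["width"],s["joint_positions"])
for n in ["scene","top"]:
    p,d=imaging.camera(n); np.savez(f"{n}4.npz",p=p,d=d)
    q=p[130:290,220:400] if n=="scene" else p[170:290,250:410]
    cv2.imwrite(f"pics/{n}4.png",cv2.resize(q[:,:,::-1],None,fx=4.4 if n=="scene" else 5,fy=4.4 if n=="scene" else 5,interpolation=cv2.INTER_CUBIC)[:600])
E
```

```text
[ 0.5703 -0.1655  0.3395] [-0.3754  0.7716 -0.3116] 0.030185869224623 [ 0.7583  0.3074 -0.719   1.3149  0.2012  1.5935  1.5851]
```

View pics/scene4.png

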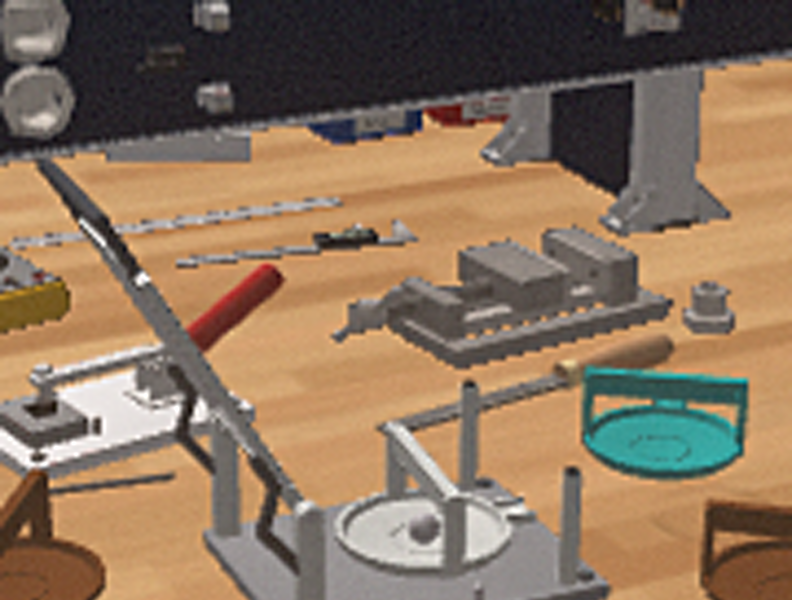

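View pics/top4.png

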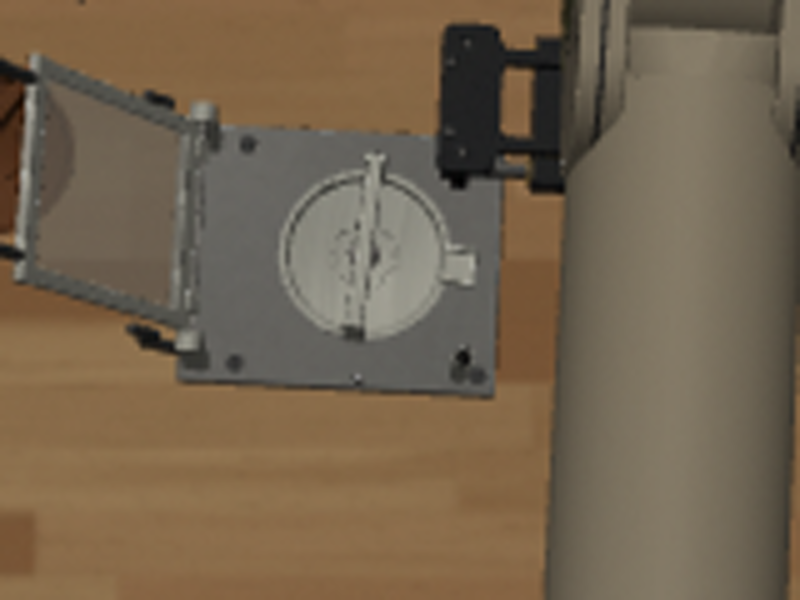

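```bash
python3 - <<'E'
from h import *
np.set_printoptions(precision=4,suppress=True)
d=np.load("top4.npz")["d"]
P=[]
for v in range(198,242):
  for u in range(304,348):
    if d[v,u]>0: P.append(np.r_[depthpt("top",u,v,d[v,u]),u,v])
P=np.array(P)
B=P[(P[:,2]>.062)&(P[:,2]<.09)&(np.hypot(P[:,0]-.576,P[:,1]+.035)<.07)]
print(len(B),B.mean(0),np.median(B[:,2]))
c=B[:,:2].mean(0);w,V=np.linalg.eigh(np.cov((B[:,:2]-c).T));print(w**.5,V[:,1],np.arctan2(V[1,1],V[0,1]))
t=(B[:,:2]-c)@V[:,1];print(t.min(),t.max())
# 2D: crop pts
def T(a,b): return 250+(a+.5)/5-.5,170+(b+.5)/5-.5
e1=onz("top",*T(375,153),.076);e2=onz("top",*T(353,336),.076);print(e1,e2,(e1+e2)/2)
# lip
l=onz("top",*T(475,267),.030);print("lip",l)
# dish circle (rim z=.030) ellipse centre
print(onz("top",*T(365,255),.030))
# scene: bar ends of top
S=np.load("scene4.npz")["d"]
Q=[]
for v in range(215,260):
  for u in range(300,335):
    if S[v,u]>0: Q.append(depthpt("scene",u,v,S[v,u]))
Q=np.array(Q);B=Q[(Q[:,2]>.062)&(Q[:,2]<.09)&(np.hypot(Q[:,0]-.576,Q[:,1]+.035)<.065)]
c=B[:,:2].mean(0);w,V=np.linalg.eigh(np.cov((B[:,:2]-c).T));print("scene",len(B),B.mean(0),B[:,2].max(),V[:,1],w**.5)
E
```

```text
118 [  0.5745  -0.0353   0.0752 322.4746 218.2373] 0.0759287649788426
[0.0031 0.0337] [-0.9922  0.1248] 3.0164684768317596
-0.05638213996423721 0.05432489886636576
[ 0.6318 -0.0419  0.076 ] [ 0.5158 -0.0281  0.076 ] [ 0.5738 -0.035   0.076 ]
lip [ 0.5677 -0.1061  0.03  ]
[ 0.5755 -0.0358  0.03  ]
scene 137 [ 0.5681 -0.0294  0.0716] 0.07829050083647127 [-0.9933  0.1157] [0.0032 0.0357]
```

Top crop shows the aluminium dish clear: bar from (375,153) to (353,336), lip at (475,267), ball under the middle (365,255), and the guard leaning back past the hinge at the left. Dish centre is about (0.575,−0.034), and the bar is skewed 0.073 rad clockwise from the tool.

```bash
python3 - <<'E'
from h import *
np.set_printoptions(precision=4,suppress=True)
s,M=tool(); print(s["ee_pos"],M)
print(M.T@(np.array([.575,-.0337,.15])-s["ee_pos"]), "tool y cw heading",np.arctan2(M[0,1],M[1,1]))
E
```

```text
[ 0.5709 -0.1613  0.3401] [[-0.9989  0.0477 -0.0007]
 [ 0.0477  0.9989  0.0008]
 [ 0.0007  0.0008 -1.    ]]
[0.0019 0.1275 0.1902] tool y cw heading 0.047758432536839035
```

Request:
{"api": "move_arm", "payload": {
  "series": [
    [0, 0.01, 0.01, 0.01],
    [0, 0.03, 0.03, 0.02],
    [0.001, 0.055, 0.055, 0.03],
    [0.001, 0.08, 0.085, 0.05],
    [0.002, 0.1, 0.115, 0.074],
    [0.002, 0.115, 0.145, 0.074],
    [0.002, 0.125, 0.17, 0.074],
    [0.002, 0.1275, 0.185, 0.074],
    [0.002, 0.1275, 0.19, 0.074],
    [0.002, 0.1275, 0.19, 0.074],
    [0.002, 0.1275, 0.19, 0.074],
    [0.002, 0.1275, 0.19, 0.074]
  ]
}}

```text
time: 14.0
ee_pos: [0.5759, -0.0349, 0.1518]
eef_rot: [0.061, 0.998, -0.0, 0.001]
ft_force: [0.1, -0.3, -0.7]
width: 0.0302
```

```bash
python3 - <<'E'
from h import *
np.set_printoptions(precision=4,suppress=True)
s,M=tool(); print(s["ee_pos"],M,s["joint_positions"],s["width"])
print(M.T@(np.array([.575,-.0337,.05])-s["ee_pos"]), "tool y cw heading",np.arctan2(M[0,1],M[1,1]))
for n in ["scene","top"]:
    p,d=imaging.camera(n); np.savez(f"{n}5.npz",p=p,d=d)
    q=p[130:290,220:400] if n=="scene" else p[170:290,250:410]
    cv2.imwrite(f"pics/{n}5.png",cv2.resize(q[:,:,::-1],None,fx=3.7 if n=="scene" else 5,fy=3.7 if n=="scene" else 5,interpolation=cv2.INTER_CUBIC))
E
```

```text
[ 0.5759 -0.0349  0.1518] [[-0.9925  0.1224  0.0018]
 [ 0.1224  0.9925 -0.0004]
 [-0.0019 -0.0002 -1.    ]] [ 0.5957  0.3701 -0.7509  1.6536  0.2664  1.2214  1.2351] 0.03019340463455151
[0.0012 0.0011 0.1018] tool y cw heading 0.12269483973759039
```

View pics/scene5.png

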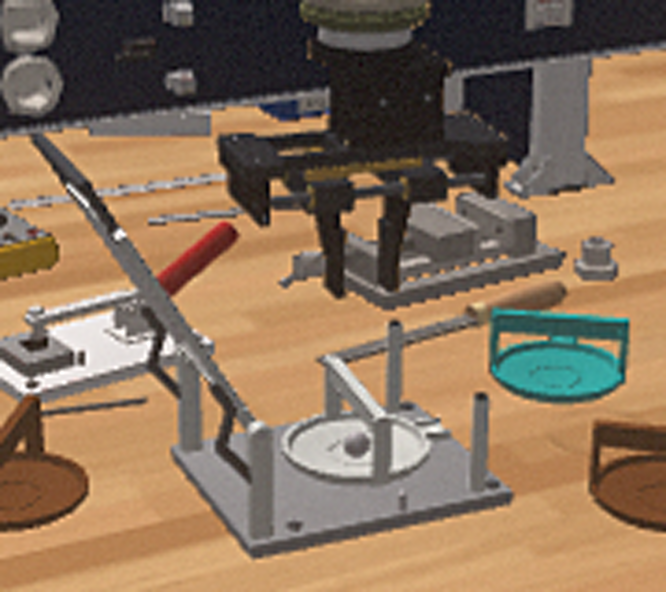

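The gripper hangs centred over the dish bar (crop (360,380)), with the body clear of the guard. Descending.

Request:
{"api": "move_arm", "payload": {
  "series": [
    [0, 0, 0.008, 0],
    [0, 0, 0.02, 0],
    [0.001, 0, 0.034, 0],
    [0.001, 0, 0.048, 0],
    [0.001, 0, 0.062, 0],
    [0.001, 0, 0.074, 0],
    [0.001, 0, 0.084, 0],
    [0.001, 0, 0.092, 0],
    [0.001, 0, 0.098, 0],
    [0.001, 0, 0.101, 0],
    [0.001, 0, 0.101, 0],
    [0.001, 0, 0.101, 0]
  ]
}}

```text
time: 15.3
ee_pos: [0.5745, -0.0343, 0.05]
eef_rot: [0.061, 0.998, -0.0, 0.0]
ft_force: [0.5, -0.2, -0.4]
width: 0.0305
```

```bash
python3 - <<'E'
from h import *
np.set_printoptions(precision=4,suppress=True)
for i in range(3):
    s,M=tool(); print(s["ee_pos"],s["ft_force"],s["width"]); p,d=imaging.camera("scene")
q=p[170:290,260:380]
cv2.imwrite(f"pics/scene6.png",cv2.resize(q[:,:,::-1],None,fx=5,fy=5,interpolation=cv2.INTER_CUBIC))
E
```

```text
[ 0.5745 -0.0343  0.05  ] [ 0.4965 -0.2319 -0.4159] 0.030522597329643745
[ 0.5745 -0.0343  0.0501] [-0.1006  0.5752  0.0984] 0.03058939319707202
[ 0.5745 -0.0343  0.0501] [-0.238  -0.3686 -0.2519] 0.030589212177505595
```

View pics/scene6.png

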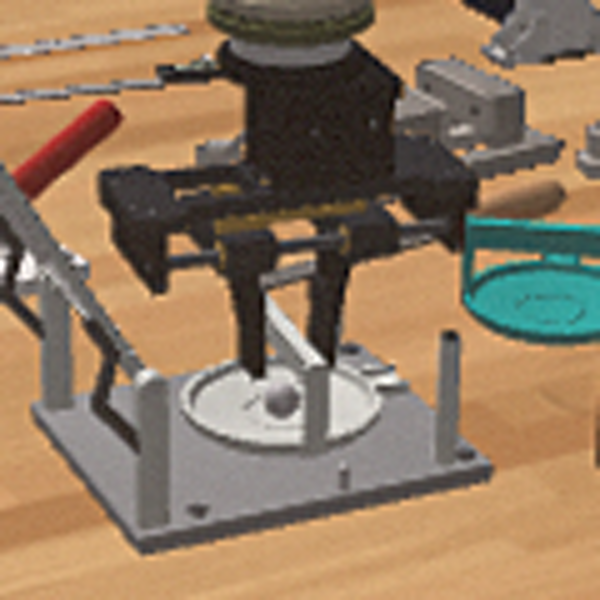

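The fingers straddle the bar (crop (250,330) and (328,310)), with the ball at (280,400). I close gently, then firm up.

Request:
{"api": "move_arm", "payload": {
  "series": [
    [0, 0, 0, 0],
    [0, 0, 0, 0],
    [0, 0, 0, 0],
    [0, 0, 0, 0]
  ],
  "claw": -0.68,
  "newtons": 4
}}

```text
time: 15.85
ee_pos: [0.5742, -0.0344, 0.0497]
eef_rot: [0.061, 0.998, -0.0, 0.0]
ft_force: [-0.6, 0.1, -0.2]
width: 0.015
```

Request:
{"api": "move_arm", "payload": {
  "series": [
    [0, 0, 0, 0],
    [0, 0, 0, 0],
    [0, 0, 0, 0],
    [0, 0, 0, 0]
  ],
  "claw": -1,
  "newtons": 4
}}

```text
time: 16.25
ee_pos: [0.5741, -0.0341, 0.0496]
eef_rot: [0.061, 0.998, 0.0, -0.0]
ft_force: [-0.6, 1.8, -0.5]
width: 0.0098
```

Request:
{"api": "move_arm", "payload": {
  "series": [
    [0, 0, 0, 0],
    [0, 0, 0, 0],
    [0, 0, 0, 0],
    [0, 0, 0, 0]
  ],
  "newtons": 25
}}

```text
time: 16.65
ee_pos: [0.5742, -0.0344, 0.0496]
eef_rot: [0.061, 0.998, -0.0, -0.0]
ft_force: [-1.0, -0.0, -0.1]
width: 0.0098
```

```bash
python3 - <<'E'
from h import *
np.set_printoptions(precision=4,suppress=True)
for i in range(2):
    s,M=tool(); print(s["ee_pos"],s["ft_force"],s["width"],np.arctan2(M[0,1],M[1,1])); p,d=imaging.camera("scene")
q=p[170:290,260:380]
cv2.imwrite(f"pics/scene7.png",cv2.resize(q[:,:,::-1],None,fx=5,fy=5,interpolation=cv2.INTER_CUBIC))
E
```

```text
[ 0.5742 -0.0344  0.0496] [-1.0139 -0.0435 -0.1073] 0.00981572547669948 0.12181450365625589
[ 0.5742 -0.0344  0.0496] [-0.2532  1.3863 -0.9244] 0.00940015610676683 0.12186324067532799
```

View pics/scene7.png

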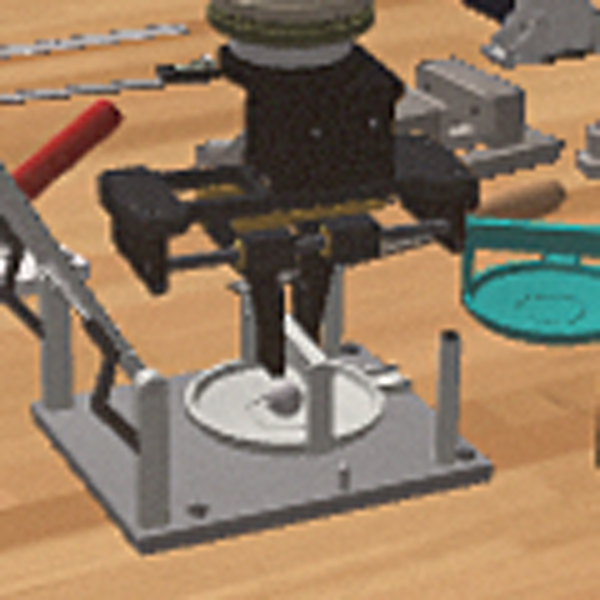

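Gripped cleanly; ball still at the middle (crop (282,400)). Lifting straight up.

Request:
{"api": "move_arm", "payload": {
  "series": [
    [0, 0, -0.001, 0],
    [0, 0, -0.003, 0],
    [0, 0, -0.006, 0],
    [0, 0, -0.01, 0],
    [0, 0, -0.015, 0],
    [0, 0, -0.02, 0],
    [0, 0, -0.025, 0],
    [0, 0, -0.03, 0],
    [0, 0, -0.036, 0],
    [0, 0, -0.042, 0],
    [0, 0, -0.048, 0],
    [0, 0, -0.054, 0],
    [0, 0, -0.06, 0],
    [0, 0, -0.065, 0],
    [0, 0, -0.069, 0],
    [0, 0, -0.072, 0],
    [0, 0, -0.074, 0],
    [0, 0, -0.075, 0],
    [0, 0, -0.075, 0],
    [0, 0, -0.075, 0]
  ]
}}

```text
time: 18.75
ee_pos: [0.5741, -0.0343, 0.1245]
eef_rot: [0.061, 0.998, -0.0, -0.0]
ft_force: [-0.4, -0.0, -2.3]
width: 0.0098
```

```bash
python3 - <<'E'
from h import *
np.set_printoptions(precision=4,suppress=True)
s,M=tool(); print(s["ee_pos"],s["ft_force"],s["width"],s["joint_positions"],M); p,d=imaging.camera("scene")
q=p[150:290,250:390]
cv2.imwrite(f"pics/scene8.png",cv2.resize(q[:,:,::-1],None,fx=4.2,fy=4.2,interpolation=cv2.INTER_CUBIC))
E
```

```text
[ 0.5741 -0.0343  0.1245] [-0.4062 -0.0375 -2.3488] 0.009829530241924329 [ 0.5881  0.3949 -0.7431  1.6858  0.2862  1.1733  1.2203] [[-0.9926  0.1215 -0.0003]
 [ 0.1215  0.9926 -0.    ]
 [ 0.0002 -0.0001 -1.    ]]
```

View pics/scene8.png

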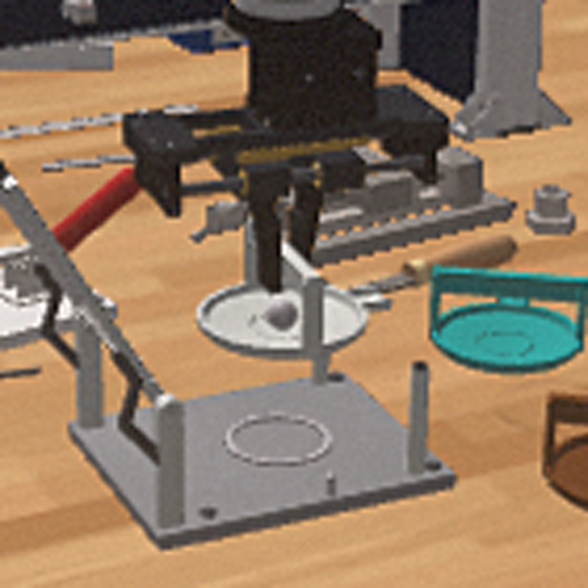

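Dish is up about 75 mm, level, ball centred (crop (280,318)), seat ring empty. Now the clockwise quarter turn of 1.497 rad in two eased halves.

Request:
{"api": "move_arm", "payload": {
  "series": [
    [0, 0, 0, 0.005],
    [0, 0, 0, 0.018],
    [0, 0, 0, 0.04],
    [0, 0, 0, 0.07],
    [0, 0, 0, 0.11],
    [0, 0, 0, 0.155],
    [0, 0, 0, 0.205],
    [0, 0, 0, 0.26],
    [0, 0, 0, 0.315],
    [0, 0, 0, 0.37],
    [0, 0, 0, 0.425],
    [0, 0, 0, 0.48],
    [0, 0, 0, 0.535],
    [0, 0, 0, 0.585],
    [0, 0, 0, 0.63],
    [0, 0, 0, 0.67],
    [0, 0, 0, 0.705],
    [0, 0, 0, 0.73],
    [0, 0, 0, 0.745],
    [0, 0, 0, 0.75]
  ]
}}

```text
time: 20.8
ee_pos: [0.5742, -0.0343, 0.1246]
eef_rot: [0.423, 0.906, -0.0, 0.0]
ft_force: [-0.4, -0.6, -2.2]
width: 0.0092
```

Request:
{"api": "move_arm", "payload": {
  "series": [
    [0, 0, 0, 0.005],
    [0, 0, 0, 0.018],
    [0, 0, 0, 0.04],
    [0, 0, 0, 0.07],
    [0, 0, 0, 0.11],
    [0, 0, 0, 0.155],
    [0, 0, 0, 0.205],
    [0, 0, 0, 0.26],
    [0, 0, 0, 0.315],
    [0, 0, 0, 0.37],
    [0, 0, 0, 0.425],
    [0, 0, 0, 0.48],
    [0, 0, 0, 0.535],
    [0, 0, 0, 0.585],
    [0, 0, 0, 0.63],
    [0, 0, 0, 0.67],
    [0, 0, 0, 0.705],
    [0, 0, 0, 0.73],
    [0, 0, 0, 0.742],
    [0, 0, 0, 0.747]
  ]
}}

```text
time: 22.8
ee_pos: [0.5742, -0.0343, 0.1246]
eef_rot: [0.724, 0.69, -0.0, 0.0]
ft_force: [0.6, 0.0, -2.7]
width: 0.0098
```

Request:
{"api": "move_arm", "payload": {
  "series": [
    [0, 0, 0, 0],
    [0, 0, 0, 0],
    [0, 0, 0, 0],
    [0, 0, 0, 0],
    [0, 0, 0, 0]
  ]
}}

```text
time: 23.3
ee_pos: [0.5742, -0.0343, 0.1247]
eef_rot: [0.724, 0.69, 0.0, 0.0]
ft_force: [0.0, 0.2, -2.9]
width: 0.0095
```

```bash
python3 - <<'E'
from h import *
np.set_printoptions(precision=4,suppress=True)
s,M=tool(); print(s["time"],s["ee_pos"],s["ft_force"],s["width"],s["joint_vel"],"heading cw",np.arctan2(M[0,1],M[1,1])-.122, M[:,2])
for n in ["scene","top"]:
    p,d=imaging.camera(n); np.savez(f"{n}9.npz",p=p,d=d)
    q=p[150:290,220:390] if n=="scene" else p[170:290,250:410]
    cv2.imwrite(f"pics/{n}9.png",cv2.resize(q[:,:,::-1],None,fx=4.2,fy=4.2,interpolation=cv2.INTER_CUBIC))
E
```

```text
23.3 [ 0.5742 -0.0343  0.1247] [ 0.0407  0.2272 -2.8678] 0.009479755452421718 [-0.0001  0.0002 -0.0013  0.0001 -0.0005 -0.0005  0.0017] heading cw 1.496730340648952 [ 0.0001 -0.     -1.    ]
```

View pics/scene9.png

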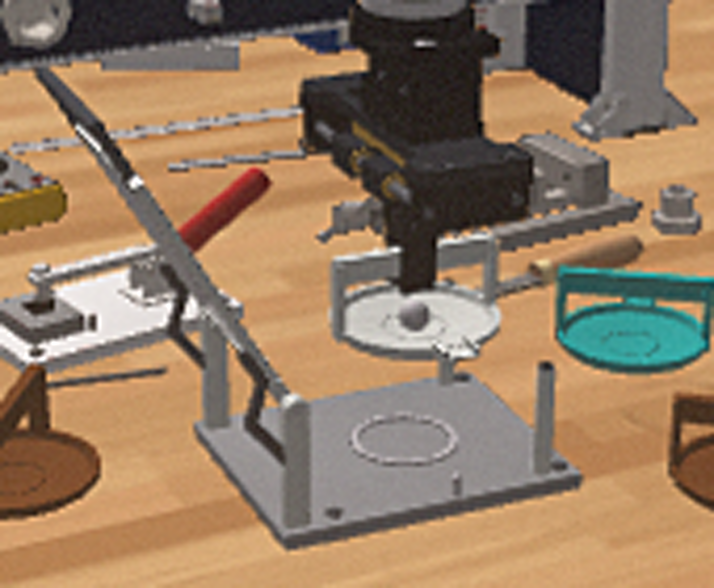

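View pics/top9.png

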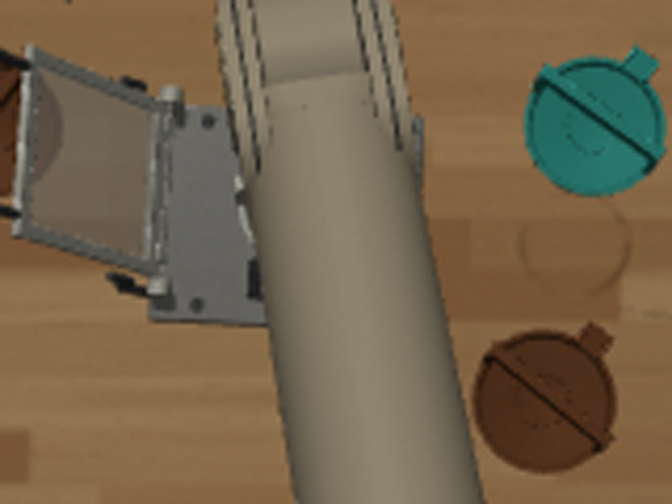

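Scene crop: lip at (460,350) points forward over the pin (457,483), ball at (413,317) in the ring, guard still back on its stop. One numeric check of the lip and bar direction before handing in.

```bash
python3 - <<'E'
from h import *
np.set_printoptions(precision=4,suppress=True)
c=np.array([.5745,-.0343]);f=np.array([-.9988,.048])
q=proj("scene",[np.r_[c+.071*f,.105],np.r_[c,.103]])
print("expected lip tip, ball centre crop px",(q-[220,150])*4.2)
S=np.load("scene9.npz")["d"];Q=[]
for v in range(203,232):
  for u in range(294,345):
    if S[v,u]>0: Q.append(depthpt("scene",u,v,S[v,u]))
Q=np.array(Q);B=Q[(Q[:,2]>.136)&(Q[:,2]<.156)&(np.hypot(Q[:,0]-.576,Q[:,1]+.035)<.062)]
m=B[:,:2].mean(0);w,V=np.linalg.eigh(np.cov((B[:,:2]-m).T));print(len(B),m,V[:,1],w**.5,"stand y (.048,.999)")
E
```

```text
expected lip tip, ball centre crop px [[454.9316 354.3363]
 [406.635  314.0975]]
266 [ 0.5673 -0.034 ] [0.0587 0.9983] [0.0056 0.0323] stand y (.048,.999)
```

Lip is within about 0.01–0.03 rad, and the dish is level and still. Handing in.

```bash
python3 -c "
from bench import r
print(r.close_job())"
```

```text
the job is handed in; nothing more can be done
None
```

I swung the guard up by its handle to about 2.1 rad and felt it meet the stop (about 35 N, no further travel). I then let go, and it was still leaning on the stop in the last pictures. I took the aluminium dish by its bar, lifted it straight up about 75 mm, and only then turned it 1.497 rad clockwise. I handed in at about 23.4 s of the 59 s, still holding the dish with 25 N.

**Last checks**
- **Lip direction:** the bar line measured about 0.01 rad from the stand's y axis, so the lip points out over the pin within the 0.15 rad allowed. The lip tip in the picture lay about 5 px, in a 4.2x crop, from where I calculated it should be.
- **Dish:** the tool was vertical to 0.0001 and joint speeds were below 0.002 rad/s.
- **Ball:** it sits at the middle of the ring in the last scene picture. I judged this by eye, about 7 px off the calculated spot in the same crop.
- **Bystanders:** I touched none of them on the way. I did not measure their positions again at the end.

**Disagreements:** the top camera put the guard handle about 2 mm further in −y than the grip found it, so I allowed for that at the dish grasp. At the end the arm hid the dish from the top camera, so the final dish and ball checks come from the scene camera only.

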